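Gauge the beater wear of the sample mill

TASK

Check the beater wear of the bench mill: take the red-handled wear gauge from its rest, push it, without forcing it, all the way into the mill's slanted guide tube until its collar sits on the tube's mouth, and draw it straight out again. Then hold the gauge level with its plunger tip close under the middle of the magnifier lens, near enough to be read through it but not touching it, and finish while still holding it there, still, by the gripper alone. Leave the other things on the worktop where they are.

Things in the scene. Friction and masses are not known exactly. Their poses are not given: they have to be found in the camera images.
- gauge: loose wear gauge, 204 mm long, 0.12-0.2 kg, level on its rest, axis 62 mm up. Origin mid-handle on the axis; x towards the tip. Red round handle 20 mm across, x -50 to 50 mm; steel collar 34 mm across, x 52 to 60; steel barrel 13 mm across, x 60 to 125, chamfered end; then a brass plunger 8 mm across. Balances near x = 29 mm; handle free beside and below from x = -35 to 50.
- collar_face (a point): centre of the collar's face that looks to the tip (x = 60 mm on the gauge); it comes to lie on the tube's mouth
- tip (a point): outer end of the plunger, on the gauge's axis: 151 mm from the gauge's origin with the plunger fully out, nearer by the amount it has been pushed in
- plunger (a joint): how far the gauge's plunger is pushed into its barrel, in m: 0 is fully out (26 mm showing), 0.022 is its stop. Stiff (about 3 N), stays where it is pushed. It starts at most 3 mm in; when the gauge is fully home in the tube, the mill's beater has pushed it in by 8 to 16 mm: that is the reading.
- guide_tube: steel inspection tube fixed on the mill's blue drum, slanting up at 45 degrees towards the robot. Origin at the centre of its mouth, 203 mm above the worktop; z along the tube, out of the mouth. Bore 16 mm, flared to 23 mm in the last 8 mm; rim 30 mm across; the beater lies 75 to 83 mm inside. A red flip cap hangs open on its left side, clear of the mouth.
- mill: bench sample mill, fixed: blue drum 150 mm across, its axis along y 115 mm above the worktop; motor on its left (+y) side, to y = 235 mm; steel hopper above the drum's rear half, top at 275 mm. Origin on the worktop under the drum's middle; the tube points to its -x side.
- gauge_rest: fixed rest, grey base 185 x 70 x 10 mm with two black notched uprights, 8 mm thick and 44 mm wide, at x = -42 and +92 mm, 68 and 72 mm high; origin on the worktop under the gauge's origin, x axis as the gauge's
- lens (a point): centre of the magnifier's lens, 221 mm above the worktop; the lens lies level, its frame is 68 mm across and 12 mm thick, and it is held by a bar from a post
- reading_stand: fixed stand that holds the magnifier: round foot 100 mm across, post 12 mm across and 236 mm high; origin under the post; the lens is 110 mm from the post towards its -x side
- tin: bystander: aluminium sample tin with grain in it, 56 mm across, 27 mm high
- tin_empty: bystander: empty aluminium sample tin, 56 mm across, 27 mm high
- brush: bystander: flat dust brush, 159 x 48 x 13 mm, lying on the worktop
- scale_weight: bystander: brass weight 38 mm across, 40 mm high, standing on the pan of the counter scale

How it is judged:
By the outcome, as a careful person would: the job done as asked, in the order asked, and still so for the second after the job is handed in, while the arm keeps its last pose, push and grip.
It also fails if it takes over 48 s, if anything falls off the work surface, if the arm or the gripper's body presses on something with over 40 N, if the wrist force passes 120 N, or if a joint passes its speed limit or range.

ROBOT

A 6-joint arm with a two-finger parallel gripper is mounted at the origin on a cart in front of the work surface, level with it; the furniture and walls round the work are solid. World frame = base frame: x ahead of the robot, y to its left, z up, the work surface at z = 0. Lengths are in m, angles in degrees, forces in N, time in s.
With the tool pointing down it reaches from about 0.375 to 0.925 m from the base axis. Payload 5.7 kg.
Tool frame: the origin (TCP) lies on the front face of the gripper's body, between the roots of the fingers; the fingertips stand 80 mm ahead of it and the grasp point (between the pads) lies 61 mm ahead of it (manip.hold_point_z is the distance from the TCP to the grasp point, in m); z points along the fingers, y is the line along which they close (so a half turn about z gives the same grasp; the last joint's range is limited). The gripper opens to 88 mm and grips with 3 to 60 N. Pads are 20 mm wide; open, the fingers measure 115 mm over their backs; the gripper's body (75 mm by 178 mm) begins 61 mm behind the grasp point.
Start: joints at [66.171, 20.558, 86.54, -0, 72.909, -6.595], TCP at [0.178, 0.573, 0.303] pointing down, gripper open.
Joint ranges: [-170.27, 170.27], [-57.76, 135], [12.27, 136.19], [-55.21, 235.2], [11.17, 155.16], [-170.74, 170.74]. Speed limits (degrees/s): [136.94, 136.94, 180, 180, 180, 180].

INTERFACE

Orientations are given as a 3x3 rotation matrix whose columns are the frame's x, y, z axes.
In Python, from station import manip, imaging, ticket gives the robot as it stands. The module is installed in compiled form; this text tells all that it offers.
- The arm moves only by the tool servo_tool, never from a script. Its argument "steps" is a list of rows, each an object with "turn": the turn, a rotation vector about the tool's x, y, z each as a share of 45 degrees, from -1 to 1, a list of three; "translation": the shift along the tool's x, y, z each as a share of 0.8 m, from -1 to 1, a list of three; "jaw": the finger opening in mm, from 0 to 87.8. In form: [{"turn": [ax, ay, az], "translation": [x, y, z], "jaw": jaw}, ...]. A call has 1 to 8 rows; each row shifts and turns the commanded pose from where the row before left it, along the tool's axes as they then stand; what a row does not reach is not made up. A row lasts 1/8 s, in which the tool goes at most 62.5 mm and 10.7 degrees, less where a joint would pass 70% of its speed; a pose out of reach is approached as far as the arm can. A call with a number of a shift or a turn outside -1 to 1 is refused whole. A call with a gripper value outside its range is refused whole. The fingers move at their own pace and stop on an object; "squeeze" is the grip in N (left out, the last holds). Time passes only in rows, so rows that do not move let the fingers close. It gives the time, the measured TCP pose, the force, the opening and the grip force at its end, in the units of the state.
- manip.read_state(): the state, without advancing time (a new reading comes with each control period).
- imaging.read_camera(name): name is "side" or "top" or "wrist"; returns the picture (384x512x3 uint8, red, green, blue); there is no depth.
- imaging.camera_info(name): a dict with "mtx" (3x3 intrinsics, pixels), "dist_coeffs" ([k1, k2, p1, p2, k3] as OpenCV has them; the pictures are not rectified), "R" (3x3) and "t" (3): a world point X has camera coordinates R X + t. Camera axes: x right, y down, z forward; pixel columns grow to the right and rows downward; lengths in m; the calibration is good to about 2 mm. A picture is of the moment at which its call begins: read the wrist's pose just before it. camera_info takes no time and is no camera call; for the wrist camera it gives the pose at the moment of the call.
- ticket.sign_off(): hands the job in; it is judged then, once.
Trained networks look in the newest picture that a camera, given by its name, has taken for a name from the list of things; names that differ only in an ending like _2 or _b are one class to them, and where a whole thing is asked for, a point or a joint stands for the part that bears it (a point fixed in the world has none). Each returns a list of dicts, best first, with "p" (0 to 1); they miss things now and then, are a little off and sometimes report something else, mostly with a low value. They report only what shows in the picture. A call takes as long as a camera call.
- imaging.recognise(camera, label): "pixel" ([column, row] in pixels, amid what is visible of it).
- imaging.regions_of(camera, label): "mask" (384x512 bool, what is visible of it) and "pixel" ([column, row] in pixels, amid what is visible of it).
The state is a dict: "time": time; "qpos": joint angles; "joint_velocities": joint speeds; "effort": joint torques, N m; "eef_pos": TCP position; "tcp_rot": TCP orientation; "wrist_force": force on the tool from outside, world axes, zero at the start; "torque": the same for the moment, N m; "gripper_width": opening from 0.0 (shut) to 1.0 (fully open); "grip_force": force on a finger pad.
Only numpy, scipy, OpenCV 4.12 (cv2) and the standard library are available. Lean on these libraries where they do the work, as an engineer would, in place of code of your own. Each camera call takes 0.05 s, during which the arm holds its last target. There are 200 camera calls.

## Working session

There is one attempt and no reset: what is moved stays moved. The work goes in short steps, Python scripts to look and compute and a tool call to move; the robot and the scene stay as the last step left them, time stands still between calls to the robot, and variables do not carry over. Pictures are saved under pics/ and viewed, at most 10 in all, crops included, and the job is handed in when it is done.

Besides the shell and the picture viewer there is one more tool, called after ">>>" by a JSON object that holds its "op" and its "data". servo_tool: Moves the arm, as the interface text tells. Shift numbers are shares of 0.8 m and turn numbers shares of 45 degrees, none past 1 either way. Its arguments: {"type":"object","properties":{"steps":{"type":"array"},"squeeze":{"type":"number"}},"required":["steps"]}

```bash
mkdir -p pics; ls
cat > h.py <<'E'
import numpy as np,cv2
from station import manip,imaging,ticket
def snap(c,fn=None):
    im=imaging.read_camera(c)
    if fn: cv2.imwrite('pics/'+fn,im[:,:,::-1])
    return im
def ray(info,px):
    p=cv2.undistortPoints(np.array([[px]],float),np.array(info['mtx']),np.array(info['dist_coeffs']))[0,0]
    R=np.array(info['R']);t=np.array(info['t'])
    d=R.T@np.array([p[0],p[1],1]);return -R.T@t,d/np.linalg.norm(d)
def tri(rays):
    A=np.zeros((3,3));b=np.zeros(3)
    for c,d in rays:
        P=np.eye(3)-np.outer(d,d);A+=P;b+=P@c
    X=np.linalg.solve(A,b)
    return X,[np.linalg.norm(np.cross(X-c,d)) for c,d in rays]
def atz(info,px,z):
    c,d=ray(info,px);return c+d*(z-c[2])/d[2]
def proj(info,X):
    R=np.array(info['R']);t=np.array(info['t'])
    return cv2.projectPoints(np.array(X,float).reshape(-1,1,3),cv2.Rodrigues(R)[0],t,np.array(info['mtx']),np.array(info['dist_coeffs']))[0][:,0]
E
python3 - <<'E'
from h import *
ims=[snap(c) for c in('side','top','wrist')]
cv2.imwrite('pics/side0.png',cv2.resize(ims[0][:,:,::-1],(800,600)))
cv2.imwrite('pics/top0.png',cv2.resize(ims[1][:,:,::-1],(800,600)))
for c in('side','top','wrist'):
    i=imaging.camera_info(c);print(c,np.round(-np.array(i['R']).T@i['t'],3),np.round(i['mtx'],0).tolist(),np.round(i['R'],2).tolist())
    for n in('gauge','guide_tube','collar_face','tip','lens','mill','gauge_rest','reading_stand'):
        try:
            print(n,[(np.round(r['pixel'],1).tolist(),round(r['p'],2)) for r in imaging.recognise(c,n)[:2]])
        except Exception as e: print(n,e)
print(manip.read_state())
E
```

```text
pics
side [-0.245 -0.928  0.694] [[419.0, 0.0, 256.0], [0.0, 419.0, 195.0], [0.0, 0.0, 1.0]] [[0.73, -0.68, -0.02], [-0.28, -0.28, -0.92], [0.62, 0.68, -0.4]]
gauge [([183.6, 212.2], 0.64)]
guide_tube [([260.2, 180.2], 0.74)]
collar_face [([330.0, 301.7], 0.67), ([186.6, 210.6], 0.54)]
tip [([183.9, 211.7], 0.24)]
lens [([348.9, 208.1], 0.84)]
mill [([272.6, 195.4], 0.81)]
gauge_rest [([181.3, 225.1], 0.84), ([274.0, 195.1], 0.68)]
reading_stand [([348.9, 205.0], 0.57)]
top [0.426 0.    1.298] [[381.0, 0.0, 259.0], [0.0, 381.0, 188.0], [0.0, 0.0, 1.0]] [[0.0, -1.0, -0.01], [-0.99, 0.0, -0.13], [0.13, 0.01, -0.99]]
gauge [([131.4, 217.0], 0.73), ([192.1, 227.3], 0.62)]
guide_tube [([251.0, 161.7], 0.74), ([191.1, 228.7], 0.26)]
collar_face [([194.2, 226.5], 0.59)]
tip [([193.2, 228.9], 0.17)]
lens [([355.1, 154.7], 0.77)]
mill [([235.4, 143.1], 0.57)]
gauge_rest [([195.8, 232.4], 0.87)]
reading_stand [([354.3, 155.5], 0.95)]
wrist [0.101 0.597 0.384] [[284.0, 0.0, 255.0], [0.0, 284.0, 192.0], [0.0, 0.0, 1.0]] [[0.3, 0.96, 0.0], [0.91, -0.28, 0.29], [0.28, -0.09, -0.96]]
gauge []
guide
[... 183 characters left out ...]
 7.29112353e+01, -6.59369517e+00]), 'joint_velocities': array([ 0.00540515,  0.10095377, -0.03841099, -0.00192544,  0.02396975,
       -0.009293  ]), 'effort': array([-9.65949130e-05, -5.15330815e+01, -2.71127772e+01,  6.76933955e-02,
        2.46377330e-02,  5.89890078e-05]), 'eef_pos': array([0.177754  , 0.57301407, 0.30260373]), 'tcp_rot': array([[-9.55096982e-01,  2.96293350e-01, -7.47994079e-05],
       [ 2.96293359e-01,  9.55096966e-01, -1.74395533e-04],
       [ 1.97684507e-05, -1.88727215e-04, -9.99999982e-01]]), 'wrist_force': array([ 0.77640602,  0.34386276, -0.05790619]), 'torque': array([0.03036299, 0.008815  , 0.00938788]), 'grip_force': 0.0, 'gripper_width': 1.0019477499674847}
```

View pics/side0.png

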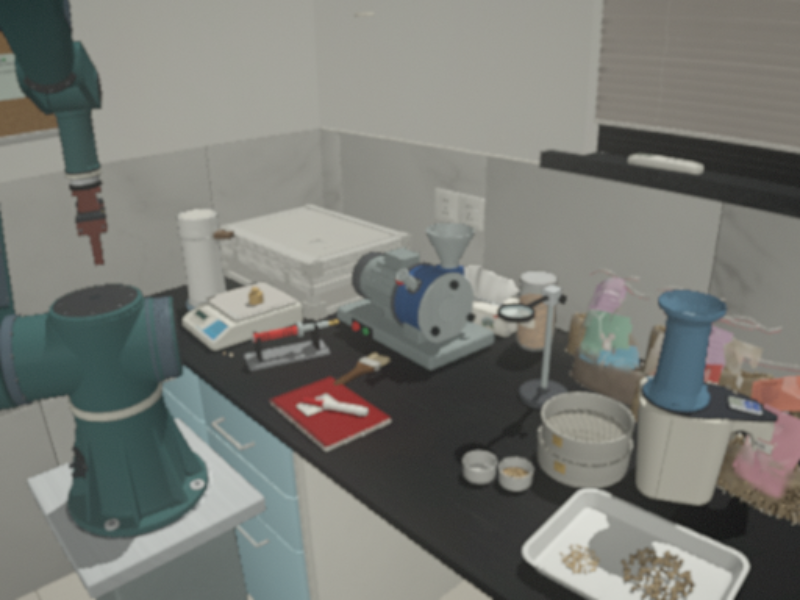

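View pics/top0.png

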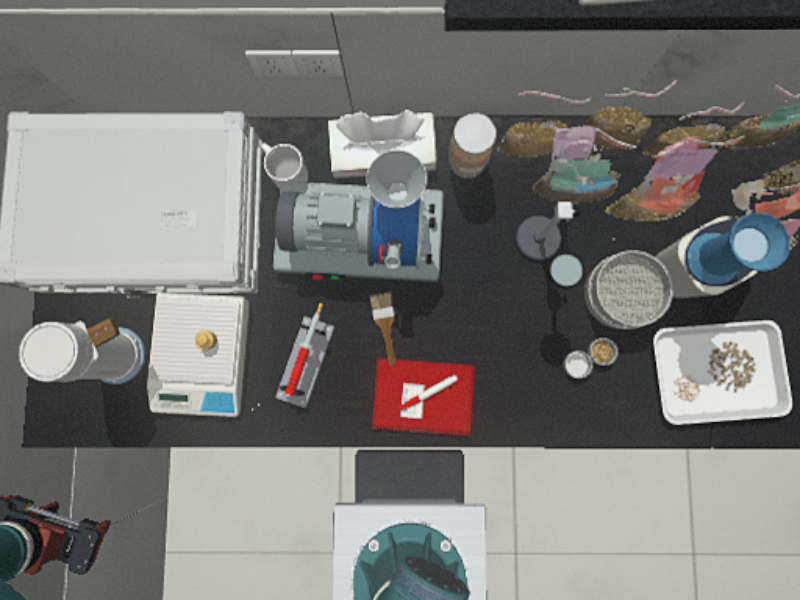

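Run:
```python
from h import *
S=imaging.camera_info('side');T=imaging.camera_info('top');s=800/512
f=lambda a,b:(print(tri([ray(S,np.array(a)/s),ray(T,np.array(b)/s)])))
f((517,312),(566,269))
f((337,322),(320,305)); f((254,339),(288,392)); f((393,283),(393,262))
for i,c in((S,'side'),(T,'top')):
    im=snap(c)
    for n in('gauge','lens','guide_tube'):
        for r in imaging.regions_of(c,n)[:2]:
            ys,xs=np.nonzero(r['mask']);print(c,n,round(r['p'],2),len(xs),xs.min(),xs.max(),ys.min(),ys.max())
```

```text
(array([ 0.61496895, -0.28816959,  0.22136309]), [np.float64(0.0005113581346810121), np.float64(0.0005113581346809646)])
(array([0.56725859, 0.18552957, 0.06160139]), [np.float64(0.0011224255739579801), np.float64(0.0011224255739579897)])
(array([0.3857382 , 0.24960755, 0.05803239]), [np.float64(0.0007180670219049927), np.float64(0.0007180670219049778)])
(array([0.62626324, 0.03674313, 0.18498398]), [np.float64(0.010513277683047636), np.float64(0.010513277683047637)])
side gauge 0.61 324 161 215 205 218
side guide_tube 0.6 161 253 269 172 187
top gauge 0.68 321 182 205 196 253
top lens 0.76 1384 330 372 129 185
top guide_tube 0.49 199 242 257 153 172
top guide_tube 0.45 361 183 205 196 252
```

>>> {"op": "servo_tool", "data": {"steps": [{"turn":[0,0,0],"translation":[-0.058,-0.043,0.003],"jaw":60},{"turn":[0,0,0],"translation":[-0.058,-0.043,0.003],"jaw":60},{"turn":[0,0,0],"translation":[-0.058,-0.043,0.003],"jaw":60},{"turn":[0,0,0],"translation":[-0.058,-0.043,0.003],"jaw":60},{"turn":[0,0,0],"translation":[-0.058,-0.043,0.003],"jaw":60},{"turn":[0,0,0],"translation":[-0.058,-0.043,0.003],"jaw":60},{"turn":[0,0,0],"translation":[-0.058,-0.043,0.003],"jaw":60},{"turn":[0,0,0],"translation":[-0.058,-0.043,0.003],"jaw":60}], "squeeze": 40}}

```text
time: 2.75
eef_pos: [0.4518, 0.1986, 0.2837]
tcp_rot: [[-0.955, 0.296, 0.001], [0.296, 0.955, 0.0], [-0.001, 0.001, -1.0]]
wrist_force: [1.2, -0.5, 0.9]
gripper_width: 0.681
grip_force: 0.0
```

Run:
```python
from h import *
s=manip.read_state();print(s['time'],s['eef_pos'],s['qpos'])
W=imaging.camera_info('wrist');im=snap('wrist');cv2.imwrite('pics/w1.png',cv2.resize(im[:,:,::-1],(800,600)))
np.save('w1.npy',im);np.save('w1i.npy',W,allow_pickle=True)
for n in('gauge','guide_tube','collar_face','tip'):
    print(n,[(np.round(r['pixel'],1).tolist(),round(r['p'],2)) for r in imaging.recognise('wrist',n)[:3]])
print(proj(W,[[0.567,.1855,.062],[.386,.2496,.062],[.626,.037,.203]]))
```

```text
2.75 [0.45183096 0.19861005 0.28369481] [ 1.57026311e+01  1.29148420e+01  1.00798284e+02  2.52427812e-03
  6.62356628e+01 -5.70587661e+01]
gauge [([280.4, 177.5], 0.75)]
guide_tube []
collar_face [([277.1, 172.5], 0.84)]
tip [([273.6, 266.2], 0.42)]
[[272.20095517 270.43393329]
 [283.06407784 106.52488264]
 [135.96934055 460.87665324]]
```

View pics/w1.png

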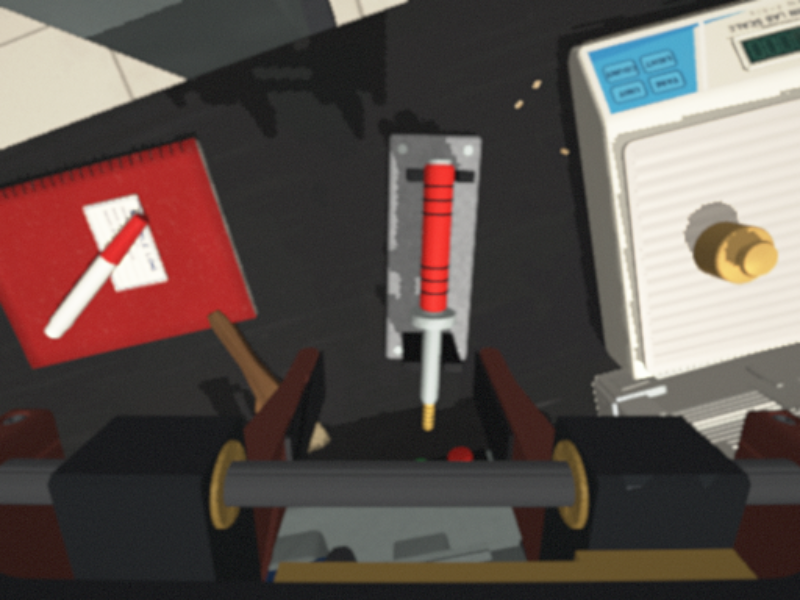

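>>> {"op": "servo_tool", "data": {"steps": [{"turn":[0,0,0],"translation":[0,-0.04,-0.06],"jaw":60},{"turn":[0,0,0],"translation":[0,-0.04,-0.06],"jaw":60},{"turn":[0,0,0],"translation":[0,0,0],"jaw":60}]}}

```text
time: 3.38
eef_pos: [0.4322, 0.1396, 0.383]
tcp_rot: [[-0.955, 0.296, 0.007], [0.296, 0.955, 0.001], [-0.006, 0.003, -1.0]]
wrist_force: [0.1, 0.0, -0.5]
gripper_width: 0.681
grip_force: 0.0
```

Run:
```python
from h import *
im=snap('wrist');W=imaging.camera_info('wrist')
np.save('w2.npy',im);np.save('w2i.npy',W,allow_pickle=True)
print(manip.read_state()['eef_pos'])
R=[]
for k in '12':
    im=np.load(f'w{k}.npy');I=np.load(f'w{k}i.npy',allow_pickle=True).item()
    h=cv2.cvtColor(im,cv2.COLOR_RGB2HSV)
    m=(((h[...,0]<8)|(h[...,0]>172))&(h[...,1]>150)&(h[...,2]>100)).astype(np.uint8)
    m=cv2.morphologyEx(m,cv2.MORPH_CLOSE,np.ones((5,5)))
    n,l,st,c=cv2.connectedComponentsWithStats(m)
    g=proj(I,[[.433,.233,.062]])[0]
    j=min((j for j in range(1,n) if st[j,4]>150),key=lambda j:np.linalg.norm(c[j]-g))
    box=cv2.minAreaRect(np.argwhere(l==j)[:,::-1].astype(np.float32))
    print(k,c[j],g,box)
    p=cv2.boxPoints(box);e=sorted([(p[i]+p[(i+1)%4])/2 for i in range(4)],key=lambda q:np.linalg.norm(q-c[j]))[2:]
    e.sort(key=lambda q:q[1]);R.append([ray(I,q) for q in e]);print(e,[atz(I,q,.062) for q in e])
for i in (0,1): print(tri([r[i] for r in R]))
```

```text
[0.43161547 0.14006656 0.38096585]
1 [278.82510931 150.91068082] [279.92985386 154.85095919] ((279.460693359375, 152.41558837890625), (18.992673873901367, 93.32511138916016), 1.5911402702331543)
[array([280.75638, 105.77103], dtype=float32), array([278.165  , 199.06015], dtype=float32)] [array([0.38459052, 0.24754378, 0.062     ]), array([0.4806048 , 0.21752657, 0.062     ])]
2 [316.94377067 140.19184123] [317.77110963 143.92744802] ((317.4627685546875, 140.85003662109375), (14.348092079162598, 71.09539031982422), 4.48460578918457)
[array([320.24228, 105.41118], dtype=float32), array([314.68326, 176.28891], dtype=float32)] [array([0.38344823, 0.24833719, 0.062     ]), array([0.47728015, 0.21780282, 0.062     ])]
(array([0.38386392, 0.24749386, 0.06504982]), [np.float64(0.0006643754432561285), np.float64(0.00066437544325607)])
(array([0.47660767, 0.21728113, 0.06911916]), [np.float64(0.0014875727893038971), np.float64(0.0014875727893038117)])
```

>>> {"op": "servo_tool", "data": {"steps": [{"turn":[0,0,0],"translation":[-0.066,-0.012,-0.0125],"jaw":60},{"turn":[0,0,0],"translation":[-0.066,-0.012,-0.0125],"jaw":60},{"turn":[0,0,0],"translation":[-0.066,-0.012,-0.0125],"jaw":60},{"turn":[0,0,0],"translation":[-0.066,-0.012,-0.0125],"jaw":60},{"turn":[0,0,0],"translation":[0,0,0],"jaw":60},{"turn":[0,0,0],"translation":[0,0,0],"jaw":60}]}}

```text
time: 4.18
eef_pos: [0.6213, 0.0415, 0.4173]
tcp_rot: [[-0.956, 0.295, -0.004], [0.295, 0.956, 0.001], [0.004, -0.0, -1.0]]
wrist_force: [0.1, -0.1, 0.2]
gripper_width: 0.68
grip_force: 0.0
```

Run:
```python
from h import *
W=imaging.camera_info('wrist');im=snap('wrist');print(manip.read_state()['eef_pos'])
np.save('w3.npy',im);np.save('w3i.npy',W,allow_pickle=True)
cv2.imwrite('pics/w3.png',cv2.resize(im[:,:,::-1],(800,600),interpolation=cv2.INTER_CUBIC))
print(imaging.recognise('wrist','guide_tube'), proj(W,[[.626,.037,.203]])*1.5625)
I=np.load('w1i.npy',allow_pickle=True).item();print(atz(I,np.array([429,430])/1.5625,.062))
```

```text
[0.62086299 0.04153236 0.41781987]
[{'pixel': [256.8, 202.9], 'p': 0.86}] [[393.84362992 293.90154062]]
[0.57431989 0.18639914 0.062     ]
```

View pics/w3.png

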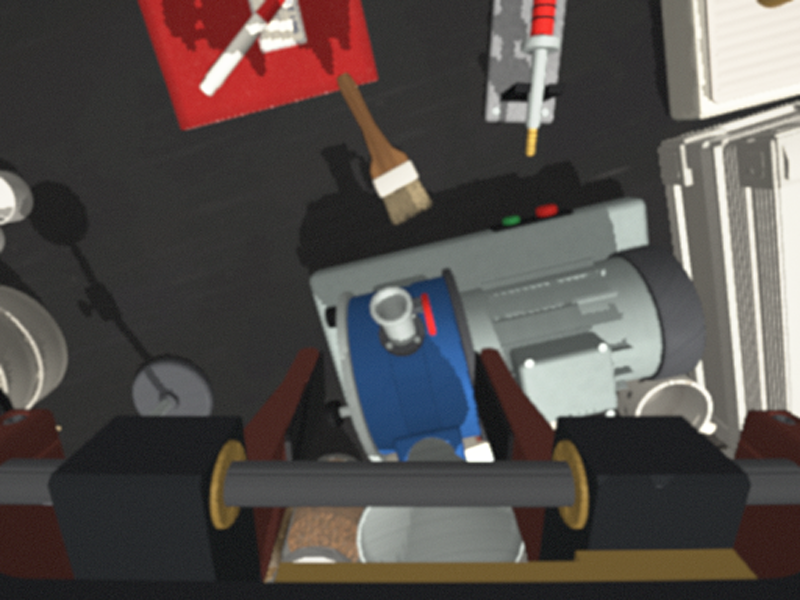

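>>> {"op": "servo_tool", "data": {"steps": [{"turn":[0,0,0],"translation":[0,-0.075,0],"jaw":60},{"turn":[0,0,0],"translation":[0,-0.075,0],"jaw":60},{"turn":[0,0,0],"translation":[0,-0.075,0],"jaw":60},{"turn":[0,0,0],"translation":[0,0,0],"jaw":60},{"turn":[0,0,0],"translation":[0,0,0],"jaw":60}]}}

```text
time: 4.9
eef_pos: [0.5683, -0.1309, 0.4195]
tcp_rot: [[-0.955, 0.296, 0.0], [0.296, 0.955, 0.001], [0.0, 0.001, -1.0]]
wrist_force: [0.9, 0.4, -0.3]
gripper_width: 0.684
grip_force: 0.0
```

Run:
```python
from h import *
W=imaging.camera_info('wrist');im4=snap('wrist')
np.save('w4.npy',im4);np.save('w4i.npy',W,allow_pickle=True)
i3=np.load('w3i.npy',allow_pickle=True).item();im3=np.load('w3.npy')
out=[]
X=tri([ray(i3,np.array([391,304])/1.5625)]) if 0 else atz(i3,np.array([391,304])/1.5625,.203)
print(X)
c4=proj(W,[X])[0];c3=np.array([250,195])
for im,c in((im3,c3),(im4,c4)):
    x,y=np.round(c).astype(int)-[25,25];print(x,y)
    out.append(cv2.resize(im[y:y+50,x:x+50,::-1],(400,400),interpolation=cv2.INTER_CUBIC))
lp=proj(W,[[.615,-.288,.221]])[0];print('lens',lp)
big=np.zeros((600,800,3),np.uint8);big[:400]=np.hstack(out);
big=np.hstack(out);cv2.imwrite('pics/m.png',big)
cv2.imwrite('pics/w4.png',cv2.resize(im4[:,:,::-1],(800,600),interpolation=cv2.INTER_CUBIC))
print(imaging.recognise('wrist','lens'),imaging.recognise('wrist','guide_tube'))
```

```text
[0.63242721 0.03291837 0.203     ]
225 170
388 168
lens [133.213675   264.19192692]
[{'pixel': [151.8, 257.2], 'p': 0.63}, {'pixel': [445.5, 40.7], 'p': 0.59}] []
```

View pics/m.png

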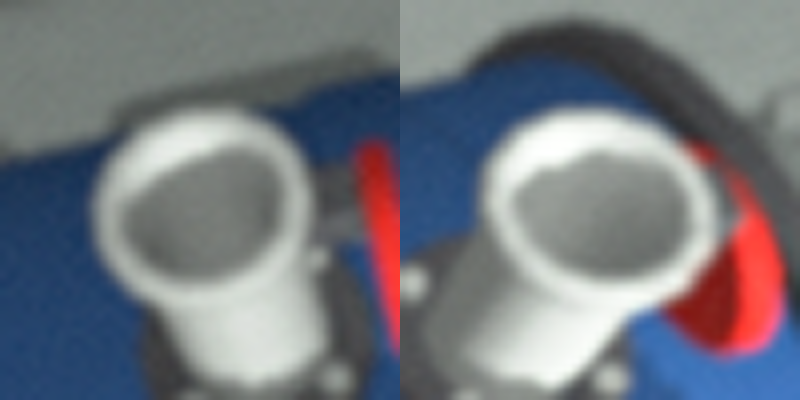

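View pics/w4.png

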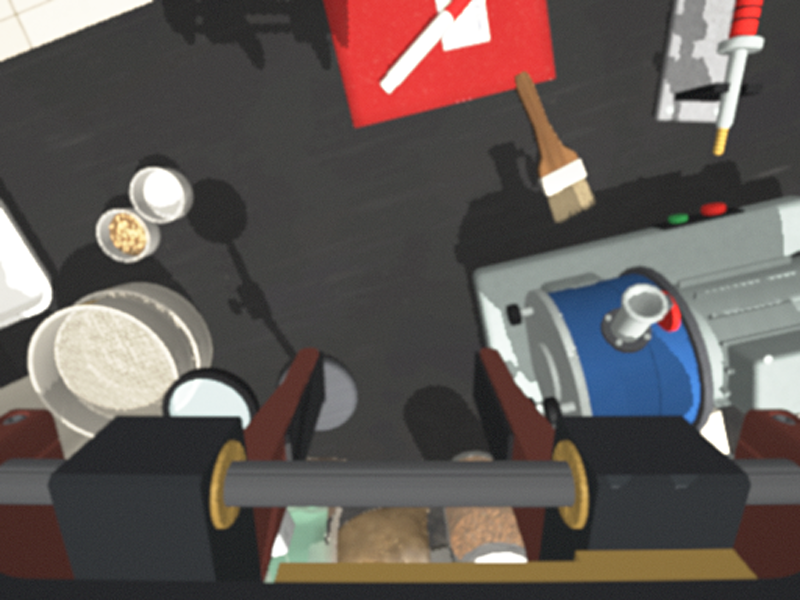

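Run:
```python
from h import *
i3=np.load('w3i.npy',allow_pickle=True).item();i4=np.load('w4i.npy',allow_pickle=True).item()
print('mouth',tri([ray(i3,[249.9,195.5]),ray(i4,[413.8,193.6])]), atz(i3,[249.9,195.5],.203),atz(i4,[413.8,193.6],.203))
for I,a,b in((i3,(312,270),(640,200)),(i4,(478,268),(800,198))):
    d=atz(I,np.array(b)/1.5625,.03)-atz(I,np.array(a)/1.5625,.03);print('yaw',np.degrees(np.arctan2(-d[0],d[1])))
print('tip',tri([ray(i3,np.array([531,152])/1.5625),ray(i4,np.array([719,152])/1.5625)]))
print('collar',tri([ray(i3,np.array([542,44])/1.5625),ray(i4,np.array([741,44])/1.5625)]))
print(atz(i3,np.array([531,152])/1.5625,.062),atz(i4,np.array([719,152])/1.5625,.062))
q=lambda I,X:print(np.round(proj(I,X)*1.5625))
for yaw in(-3,-5,-7):
    c=np.cos(np.radians(yaw));s=np.sin(np.radians(yaw));M=np.array([.632,.033,.203]);z=np.array([-c*.7071,-s*.7071,.7071])
    q(i3,[M,M-.05*z])
for I in(i3,i4):
    s=manip.read_state()
print(s['qpos'],s['eef_pos'])
```

```text
mouth (array([0.63268017, 0.03248462, 0.20490613]), [np.float64(9.688333665040329e-05), np.float64(9.688333665033058e-05)]) [0.6333452  0.03224137 0.203     ] [0.63348378 0.03339529 0.203     ]
yaw -4.885634740615283
yaw -4.478399656348106
tip (array([0.57043016, 0.18719185, 0.06275657]), [np.float64(0.0003565637664333871), np.float64(0.0003565637664332645)])
collar (array([0.48352484, 0.21694656, 0.06101611]), [np.float64(0.00026116678498862023), np.float64(0.00026116678498866143)])
[0.570134   0.18751296 0.062     ] [0.5709046  0.18758568 0.062     ]
[[391. 303.]
 [403. 331.]]
[[391. 303.]
 [401. 332.]]
[[391. 303.]
 [400. 332.]]
[-1.96915132e+01  1.45271848e+01  7.88083749e+01  1.89770620e-02
  8.66716985e+01 -9.25794656e+01] [ 0.56894283 -0.13033062  0.41948004]
```

>>> {"op": "servo_tool", "data": {"steps": [{"turn":[0,0,0],"translation":[0.0425,0.048,0.0266],"jaw":60},{"turn":[0,0,0],"translation":[0.0425,0.048,0.0266],"jaw":60},{"turn":[0,0,0],"translation":[0.0425,0.048,0.0266],"jaw":60},{"turn":[0,0,0],"translation":[0.0425,0.048,0.0266],"jaw":60},{"turn":[0,-0.16,0],"translation":[0.0425,0.048,0.0266],"jaw":60},{"turn":[0,-0.16,0],"translation":[0.0425,0.048,0.0266],"jaw":60},{"turn":[0,-0.16,0],"translation":[0.0425,0.048,0.0266],"jaw":60},{"turn":[0,-0.16,0],"translation":[0.0425,0.048,0.0266],"jaw":60}]}}

```text
time: 6.05
eef_pos: [0.4249, 0.2118, 0.2416]
tcp_rot: [[-0.863, 0.305, 0.404], [0.269, 0.952, -0.143], [-0.428, -0.014, -0.904]]
wrist_force: [-0.4, -0.3, 0.0]
gripper_width: 0.684
grip_force: 0.0
```

```bash
cat > go.py <<'E'
import sys
from h import *
from scipy.spatial.transform import Rotation as Ro
def target(gx,gz,tilt,p):
    "tool frame with gauge axis gx; tilt (deg) of tool z from the gauge normal towards gx; TCP for grasp point p"
    y=np.cross(gz,gx);zt=-np.cos(np.radians(tilt))*gz+np.sin(np.radians(tilt))*gx
    # tool x rearward, y = z x x
    R=Ro.from_matrix(np.c_[-np.cross(np.cross(zt,-gx),zt)*-1,[0,0,0],zt]) if 0 else None
    yt=y;xt=np.cross(yt,zt);return np.c_[xt,yt,zt],p-0.061*zt
def delta(Rt,pt,st=None):
    s=st or manip.read_state();R=np.array(s['tcp_rot'])
    d=R.T@(pt-s['eef_pos']);w=Ro.from_matrix(R.T@Rt).as_rotvec(degrees=True)
    print('t',round(s['time'],2),'shift share',np.round(d/.8,4),'|mm|',np.round(np.linalg.norm(d)*1e3,1),'turn share',np.round(w/45,4),'deg',np.round(w,2))
def frame(yaw,pitch):
    "gauge axis at yaw, pitched down by pitch (deg); returns axis and its upward normal"
    a,b=np.radians([yaw,pitch]);h=np.array([np.cos(a),np.sin(a),0]);u=np.array([0,0,1.])
    return np.cos(b)*h-np.sin(b)*u, np.cos(b)*u+np.sin(b)*h
E
python3 - <<'E'
from go import *
gx,gz=frame(-18,0);g=np.array([.4512,.2267,.062])
R,p=target(gx,gz,30,g);print(R,p);delta(R,p-.08*R[:,2]);delta(R,p)
print(manip.read_state()['qpos'],manip.read_state()['eef_pos'])
E
```

```text
[[-0.8236391   0.30901699  0.47552826]
 [ 0.26761657  0.95105652 -0.1545085 ]
 [-0.5        -0.         -0.8660254 ]] [0.42219278 0.23612502 0.11482755]
t 6.05 shift share [0.0871 0.0292 0.0378] |mm| 79.4 turn share [-0.0135 -0.1035  0.0137] deg [-0.61 -4.66  0.61]
t 6.05 shift share [0.0789 0.0302 0.1375] |mm| 129.1 turn share [-0.0135 -0.1035  0.0137] deg [-0.61 -4.66  0.61]
[ 30.02129192  10.77999492 116.70933284 -30.72761418  39.58383914
 -20.69770669] [0.42491971 0.21179836 0.24157739]
```

>>> {"op": "servo_tool", "data": {"steps": [{"turn":[-0.007,-0.052,0.007],"translation":[0.0435,0.0146,0.0189],"jaw":60},{"turn":[-0.007,-0.052,0.007],"translation":[0.0435,0.0146,0.0189],"jaw":60},{"turn":[0,0,0],"translation":[0,0,0],"jaw":60},{"turn":[0,0,0],"translation":[0,0,0],"jaw":60}]}}

```text
time: 6.55
eef_pos: [0.3882, 0.246, 0.185]
tcp_rot: [[-0.825, 0.311, 0.472], [0.269, 0.95, -0.156], [-0.497, -0.002, -0.868]]
wrist_force: [0.0, 0.3, 0.3]
gripper_width: 0.686
grip_force: 0.0
```

Run:
```python
from go import *
W=imaging.camera_info('wrist');im=snap('wrist')
cv2.imwrite('pics/w5.png',cv2.resize(im[:,:,::-1],(800,600),interpolation=cv2.INTER_CUBIC))
gx,gz=frame(-18,0);g=np.array([.4512,.2267,.062])
R,p=target(gx,gz,30,g);delta(R,p);print(manip.read_state()['qpos'])
o=g-.022*gx
print(proj(W,[o-.05*gx,o+.05*gx,o+.149*gx,o+.06*gx])*1.5625)
```

```text
t 6.6 shift share [0.0063 0.0016 0.0982] |mm| 78.7 turn share [-0.0032 -0.0033 -0.0032] deg [-0.14 -0.15 -0.14]
[ 39.55396947  17.27401956 122.40569332 -49.55179823  33.62100898
   8.28304735]
[[400.70989135 198.92820835]
 [400.27836806 347.27941846]
 [400.03839046 428.60606978]
 [400.24818504 357.55363689]]
```

View pics/w5.png

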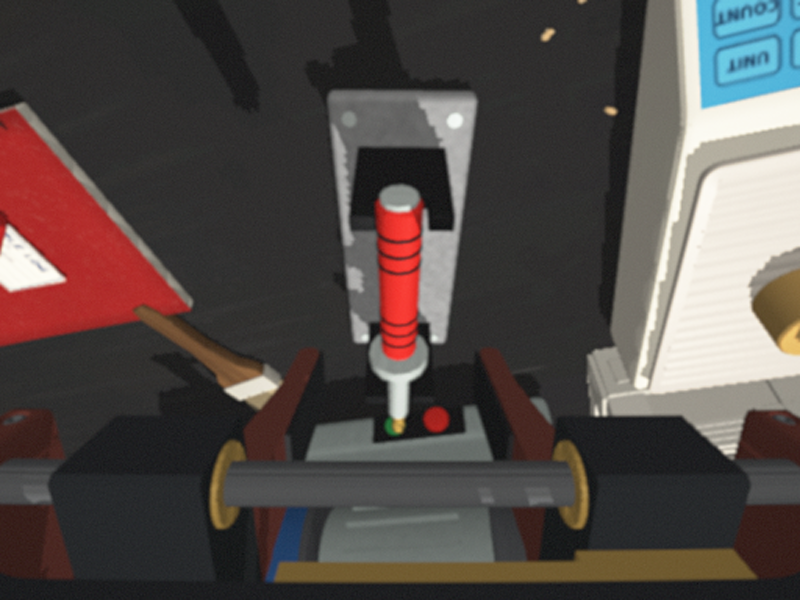

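>>> {"op": "servo_tool", "data": {"steps": [{"turn":[-0.003,-0.003,-0.003],"translation":[0.0063,0.0016,0.035],"jaw":60},{"turn":[0,0,0],"translation":[0,0,0.035],"jaw":60},{"turn":[0,0,0],"translation":[0,0,0.018],"jaw":60},{"turn":[0,0,0],"translation":[0,0,0.01],"jaw":60},{"turn":[0,0,0],"translation":[0,0,0],"jaw":40},{"turn":[0,0,0],"translation":[0,0,0],"jaw":30}], "squeeze": 40}}

```text
time: 7.35
eef_pos: [0.4264, 0.2431, 0.1327]
tcp_rot: [[-0.839, 0.316, 0.444], [0.273, 0.949, -0.159], [-0.471, -0.012, -0.882]]
wrist_force: [0.4, 0.2, 0.7]
gripper_width: 0.493
grip_force: 0.0
```

Run:
```python
from go import *
gx,gz=frame(-18,0);g=np.array([.4512,.2267,.062])
R,p=target(gx,gz,30,g);delta(R,p)
s=manip.read_state();print(s['wrist_force'],s['gripper_width'])
```

```text
t 7.35 shift share [ 0.0125 -0.0097  0.0187] |mm| 19.6 turn share [-0.0184 -0.0419 -0.0007] deg [-0.83 -1.89 -0.03]
[0.43136939 0.16981717 0.72122959] 0.492536204032885
```

>>> {"op": "servo_tool", "data": {"steps": [{"turn":[-0.009,-0.02,0],"translation":[0.006,-0.0048,0.0093],"jaw":40},{"turn":[-0.009,-0.02,0],"translation":[0.006,-0.0048,0.0093],"jaw":40},{"turn":[0,0,0],"translation":[0,0,0],"jaw":40}]}}

```text
time: 7.72
eef_pos: [0.4289, 0.2437, 0.1322]
tcp_rot: [[-0.839, 0.315, 0.444], [0.273, 0.949, -0.158], [-0.471, -0.011, -0.882]]
wrist_force: [0.1, -0.1, -0.4]
gripper_width: 0.458
grip_force: 0.0
```

Run:
```python
from go import *
gx,gz=frame(-18,0);g=np.array([.4512,.2267,.062])
R,p=target(gx,gz,30,g);delta(R,p)
s=manip.read_state();print(s['qpos'],s['eef_pos'])
```

```text
t 7.72 shift share [ 0.0147 -0.0114  0.0169] |mm| 20.1 turn share [-0.0163 -0.0417 -0.0004] deg [-0.73 -1.88 -0.02]
[ 35.06069915  25.06895891 120.87506891 -55.15210222  27.9304473
  11.57053515] [0.42892134 0.24366922 0.1322223 ]
```

Run:
```python
from go import *
gx,gz=frame(-18,0);g=np.array([.4512,.2267,.062])
R,p=target(gx,gz,20,g);print(p);delta(R,p-.03*R[:,2]);delta(R,p)
```

```text
[0.43135789 0.23314709 0.11932125]
t 7.72 shift share [-0.0038 -0.0118 -0.0195] |mm| 18.5 turn share [-0.0162  0.1805 -0.0018] deg [-0.73  8.12 -0.08]
t 7.72 shift share [ 0.0015 -0.0113  0.0177] |mm| 16.8 turn share [-0.0162  0.1805 -0.0018] deg [-0.73  8.12 -0.08]
```

>>> {"op": "servo_tool", "data": {"steps": [{"turn":[-0.006,0.06,0],"translation":[-0.001,-0.004,-0.007],"jaw":60},{"turn":[-0.006,0.06,0],"translation":[-0.001,-0.004,-0.007],"jaw":60},{"turn":[-0.004,0.06,0],"translation":[-0.001,-0.004,-0.006],"jaw":60},{"turn":[0,0,0],"translation":[0,0,0],"jaw":60}]}}

```text
time: 8.22
eef_pos: [0.4221, 0.2359, 0.1482]
tcp_rot: [[-0.892, 0.312, 0.327], [0.294, 0.95, -0.106], [-0.343, 0.002, -0.939]]
wrist_force: [0.4, -0.1, 0.4]
gripper_width: 0.682
grip_force: 0.0
```

Run:
```python
from go import *
gx,gz=frame(-18,0);g=np.array([.4512,.2267,.062])
R,p=target(gx,gz,20,g);delta(R,p)
s=manip.read_state();print(s['qpos'],s['eef_pos'])
```

```text
t 8.22 shift share [0.0011 0.0002 0.0381] |mm| 30.5 turn share [ 0.0007  0.0018 -0.0047] deg [ 0.03  0.08 -0.21]
[ 30.15951866  21.31844227 118.75699823 -30.90325819  29.82879825
 -15.98466749] [0.42214296 0.23594567 0.14823246]
```

Good, q4 has margin now. Descend and close.

>>> {"op": "servo_tool", "data": {"steps": [{"turn":[0,0,0],"translation":[0.0005,0,0.015],"jaw":60},{"turn":[0,0,0],"translation":[0.0005,0,0.015],"jaw":60},{"turn":[0,0,-0.004],"translation":[0,0,0.008],"jaw":60},{"turn":[0,0,0],"translation":[0,0,0],"jaw":40}]}}

```text
time: 8.72
eef_pos: [0.4303, 0.2328, 0.1177]
tcp_rot: [[-0.895, 0.308, 0.324], [0.288, 0.952, -0.107], [-0.341, -0.002, -0.94]]
wrist_force: [-0.5, -0.5, 0.3]
gripper_width: 0.608
grip_force: 0.0
```

Run:
```python
from go import *
gx,gz=frame(-18,0);g=np.array([.4512,.2267,.062])
R,p=target(gx,gz,20,g);delta(R,p)
s=manip.read_state();print(s['qpos'],s['eef_pos'])
```

```text
t 8.72 shift share [-0.0018  0.0008 -0.0015] |mm| 2.0 turn share [-0.0022 -0.0013  0.0029] deg [-0.1  -0.06  0.13]
[ 29.22063981  25.19321554 119.42051855 -35.19791072  25.86895841
 -12.25757595] [0.43028376 0.2327911  0.11772211]
```

>>> {"op": "servo_tool", "data": {"steps": [{"turn":[0,0,0],"translation":[-0.0015,0.0008,-0.0012],"jaw":30},{"turn":[0,0,0],"translation":[0,0,0],"jaw":10},{"turn":[0,0,0],"translation":[0,0,0],"jaw":10},{"turn":[0,0,0],"translation":[0,0,0],"jaw":10},{"turn":[0,0,0],"translation":[0,0,0],"jaw":10}], "squeeze": 40}}

```text
time: 9.35
eef_pos: [0.4316, 0.2333, 0.1204]
tcp_rot: [[-0.894, 0.308, 0.326], [0.289, 0.951, -0.106], [-0.342, -0.001, -0.94]]
wrist_force: [-0.4, -0.4, 4.2]
gripper_width: 0.216
grip_force: 40.0
```

>>> {"op": "servo_tool", "data": {"steps": [{"turn":[0,0,0],"translation":[-0.0085,0,-0.0235],"jaw":10},{"turn":[0,0,0],"translation":[-0.017,0,-0.047],"jaw":10},{"turn":[0,0,0],"translation":[-0.0214,0,-0.0587],"jaw":10},{"turn":[0,0,0],"translation":[-0.0214,0,-0.0587],"jaw":10},{"turn":[0,0,0],"translation":[-0.0214,0,-0.0587],"jaw":10},{"turn":[0,0,0],"translation":[0,0,0],"jaw":10},{"turn":[0,0,0],"translation":[0,0,0],"jaw":10}]}}

```text
time: 10.22
eef_pos: [0.4307, 0.2332, 0.329]
tcp_rot: [[-0.895, 0.308, 0.324], [0.289, 0.951, -0.107], [-0.341, -0.002, -0.94]]
wrist_force: [-0.1, -1.0, -2.2]
gripper_width: 0.215
grip_force: 40.0
```

Run:
```python
from go import *
W=imaging.camera_info('wrist');s=manip.read_state();im=snap('wrist')
np.save('w6.npy',im);np.save('w6i.npy',W,allow_pickle=True)
snap('side','s6.png')
cv2.imwrite('pics/w6.png',cv2.resize(im[:,:,::-1],(800,600),interpolation=cv2.INTER_CUBIC))
R=np.array(s['tcp_rot']);p=s['eef_pos'];
# assumed gauge in tool: axis = tilt 20
t=np.radians(20);gx=-R[:,0]*np.cos(t)+R[:,2]*np.sin(t);o=p+.061*R[:,2]-.022*gx
print(gx,np.degrees(np.arctan2(gx[1],gx[0])),o,proj(W,[o-.05*gx,o+.05*gx,o+.06*gx,o+.149*gx])*1.5625,s['wrist_force'],s['torque'])
M=np.array([.633,.033,.203])
hx,hz=frame(-4.7,45)
R2,p2=target(hx,hz,20,M-hx*.15);print(p2);delta(R2,p2)
```

```text
[ 0.95143428 -0.30784999 -0.00109341] -17.92971983111264 [0.429547   0.23352008 0.27166809] [[396.95690762 213.62715686]
 [397.31986222 443.30120634]
 [397.34333518 457.85104223]
 [397.50000472 554.04399216]] [-0.07572749 -1.03805938 -2.22012282] [ 0.11715153  0.30376437 -0.02810244]
[0.55298367 0.03957854 0.36435079]
t 10.32 shift share [-0.2224 -0.183   0.0326] |mm| 231.9 turn share [ 0.0088  0.9916 -0.3014] deg [  0.4   44.62 -13.56]
```

View pics/w6.png

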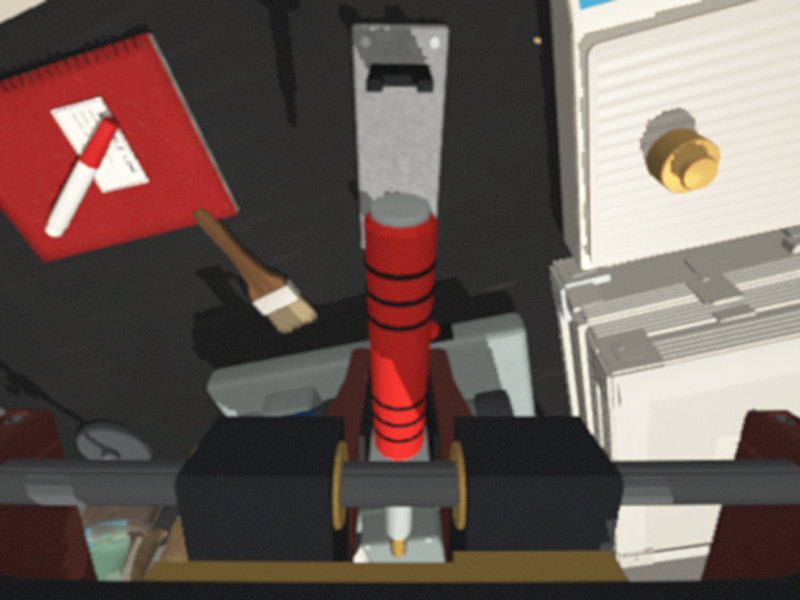

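```bash
cat >> go.py <<'E'
def rows(Rt,pt,n,st=None):
    s=st or manip.read_state();R=np.array(s['tcp_rot']);p=np.array(s['eef_pos'])
    w=Ro.from_matrix(R.T@Rt).as_rotvec();dR=Ro.from_rotvec(w/n)
    print('time',round(s['time'],2),'q',np.round(s['qpos'],1),'turn share/row',np.round(np.degrees(w)/n/45,4).tolist(),'err mm',np.round(1e3*np.linalg.norm(pt-p),1))
    for k in range(n):
        print(np.round(R.T@(pt-p)/n/.8 if k==0 else R.T@d/.8,4).tolist())
        if k==0: d=(pt-p)/n
        R=R@dR.as_matrix()
M=np.array([.633,.033,.203]);MY=-4.7
def ins(dist,yaw=MY,pitch=45,off=np.zeros(3),tilt=20):
    hx,hz=frame(yaw,pitch);return target(hx,hz,tilt,M+off-hx*(.038+dist))
E
python3 - <<'E'
from go import *
rows(*ins(.112),6)
E
```

```text
time 10.32 q [ 29.2   5.5 106.  -17.6  56.1 -34.6] turn share/row [0.0015, 0.1653, -0.0502] err mm 231.9
[-0.0371, -0.0305, 0.0054]
[-0.0362, -0.0319, 0.0007]
[-0.0347, -0.0334, -0.0039]
[-0.0326, -0.0347, -0.0082]
[-0.0299, -0.0359, -0.0122]
[-0.0266, -0.0371, -0.0159]
```

>>> {"op": "servo_tool", "data": {"steps": [{"turn":[0.0015,0.1653,-0.0502],"translation":[-0.0371,-0.0305,0.0054],"jaw":10},{"turn":[0.0015,0.1653,-0.0502],"translation":[-0.0362,-0.0319,0.0007],"jaw":10},{"turn":[0.0015,0.1653,-0.0502],"translation":[-0.0347,-0.0334,-0.0039],"jaw":10},{"turn":[0.0015,0.1653,-0.0502],"translation":[-0.0326,-0.0347,-0.0082],"jaw":10},{"turn":[0.0015,0.1653,-0.0502],"translation":[-0.0299,-0.0359,-0.0122],"jaw":10},{"turn":[0.0015,0.1653,-0.0502],"translation":[-0.0266,-0.0371,-0.0159],"jaw":10},{"turn":[0,0,0],"translation":[0,0,0],"jaw":10},{"turn":[0,0,0],"translation":[0,0,0],"jaw":10}]}}

```text
time: 11.32
eef_pos: [0.5536, 0.0403, 0.3647]
tcp_rot: [[-0.904, 0.083, -0.42], [0.074, 0.997, 0.037], [0.422, 0.002, -0.907]]
wrist_force: [0.0, 0.4, -1.0]
gripper_width: 0.216
grip_force: 40.0
```

Run:
```python
from go import *
rows(*ins(.112),1)
W=imaging.camera_info('wrist');s=manip.read_state();im=snap('wrist');sd=snap('side');S=imaging.camera_info('side')
np.save('w7.npy',im);np.save('w7i.npy',W,allow_pickle=True);np.save('s7.npy',sd)
R=np.array(s['tcp_rot']);p=s['eef_pos'];t=np.radians(20)
gx=-R[:,0]*np.cos(t)+R[:,2]*np.sin(t);o=p+.061*R[:,2]-.022*gx
print(s['wrist_force'],s['torque'])
for I in(W,S): print(proj(I,[o-.05*gx,o+.05*gx,o+.06*gx,o+.125*gx,o+.149*gx,M]).round(1).tolist())
c=proj(S,[o+.149*gx])[0].astype(int)
a=cv2.resize(im[:,:,::-1],(400,300),interpolation=cv2.INTER_AREA)
x0,y0=150,300-0
wc=cv2.resize(im[300:384,200:312,::-1],(800,600),interpolation=cv2.INTER_CUBIC)[:, :]
x,y=c[0]-40,c[1]-36
print('side crop',x,y)
sc=cv2.resize(sd[y:y+60,x:x+80,::-1],(400,300),interpolation=cv2.INTER_CUBIC)
wc=cv2.resize(im[309:384,200:300,::-1],(400,300),interpolation=cv2.INTER_CUBIC)
cv2.imwrite('pics/c7.png',np.hstack([sc,wc]))
```

```text
time 11.32 q [ -3.3  25.9  73.1   0.7 106.  -88.6] turn share/row [0.0027, 0.0012, 0.0002] err mm 1.1
[0.0005, -0.001, 0.0007]
[ 0.00852672  0.42199627 -1.04913687] [ 0.00438318 -0.32447445 -0.00495584]
[[254.6, 135.6], [254.7, 282.8], [254.7, 292.1], [254.7, 340.2], [254.7, 353.8], [253.5, 364.2]]
[[214.3, 137.9], [234.6, 155.6], [236.5, 157.3], [248.5, 167.8], [252.8, 171.6], [256.8, 175.3]]
side crop 212 135
```

View pics/c7.png

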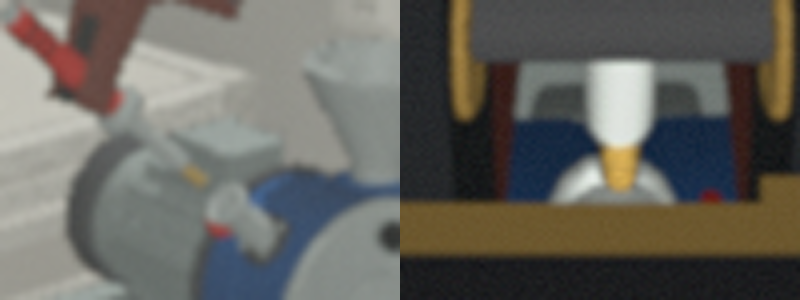

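Run:
```python
from go import *
s=manip.read_state();S=imaging.camera_info('side');im=np.load('s7.npy');w=np.load('w7.npy');W=np.load('w7i.npy',allow_pickle=True).item()
R=np.array(s['tcp_rot']);p=s['eef_pos'];t=np.radians(20)
gx=-R[:,0]*np.cos(t)+R[:,2]*np.sin(t);o=p+.061*R[:,2]-.022*gx
def line(im,I,mask,a,b):
    ys,xs=np.nonzero(mask);P=np.c_[xs,ys].astype(np.float32);v=cv2.fitLine(P,cv2.DIST_HUBER,0,.01,.01).ravel()
    q=proj(I,[o+a*gx,o+b*gx]);d=q[1]-q[0]
    ang=np.degrees(np.arctan2(d[1],d[0])-np.arctan2(v[1]*np.sign(v[0]*d[0]+v[1]*d[1]),v[0]*np.sign(v[0]*d[0]+v[1]*d[1])))
    n=np.array([-v[1],v[0]]);print(len(P),'cent',P.mean(0),'ang pred-obs',ang,'perp offs',[(x-v[2:])@n for x in q],'along',P@v[:2]@np.ones(len(P))/len(P),(P@v[:2]).min(),(P@v[:2]).max(),[x@v[:2] for x in q])
def comp(m,c):
    n,l,st,cc=cv2.connectedComponentsWithStats(m.astype(np.uint8));j=1+np.argmin(np.linalg.norm(cc[1:]-c,axis=1)+1000*(st[1:,4]<15));return l==j
for im_,I in((im,S),(w,W)):
    h=cv2.cvtColor(im_,cv2.COLOR_RGB2HSV);m=((h[...,0]<8)|(h[...,0]>172))&(h[...,1]>170)&(h[...,2]>(120 if I is S else 90))
    m=comp(m,proj(I,[o-.02*gx])[0]);line(im_,I,m,-.05,.05)
# steel+brass in side: bright along barrel
h=cv2.cvtColor(im,cv2.COLOR_RGB2HSV)
br=(h[...,0]>12)&(h[...,0]<28)&(h[...,1]>100);br[:,:245]=0;br[:,262:]=0;br[:163]=0;br[180:]=0
ys,xs=np.nonzero(br);print('brass',xs.mean() if len(xs) else 0,ys.mean() if len(ys) else 0,len(xs),proj(S,[o+.137*gx,o+.149*gx]))
```

```text
Traceback (most recent call last):
ValueError: attempt to get argmin of an empty sequence
```

Run:
```python
from go import *
s=manip.read_state();S=imaging.camera_info('side');im=np.load('s7.npy')
R=np.array(s['tcp_rot']);p=s['eef_pos'];t=np.radians(20)
gx=-R[:,0]*np.cos(t)+R[:,2]*np.sin(t);o=p+.061*R[:,2]-.022*gx
h=cv2.cvtColor(im,cv2.COLOR_RGB2HSV).astype(int)
r=im[...,0].astype(int)-np.maximum(im[...,1],im[...,2]);
m=(r>75);m[:,:205]=0;m[:,240:]=0;m[:125]=0;m[165:]=0
ys,xs=np.nonzero(m);P=np.c_[xs,ys].astype(np.float32);print(len(P),P.min(0),P.max(0));v=cv2.fitLine(P,cv2.DIST_HUBER,0,.01,.01).ravel()
q=proj(S,[o-.05*gx,o+.05*gx,o+.149*gx]);print('slope obs',v[1]/v[0],v[2:],'pred',(q[1]-q[0]),(q[1,1]-q[0,1])/(q[1,0]-q[0,0]))
n=np.array([-v[1],v[0]]);print('perp (pred-obs)',[(x-v[2:])@n for x in q])
# barrel+plunger: centre of gauge across the line, sampled
for a in(.07,.09,.11,.135,.143):
    c=proj(S,[o+a*gx])[0];d=q[2]-q[0];d/=np.linalg.norm(d);nn=np.array([-d[1],d[0]])
    pr=[cv2.getRectSubPix(im,(1,1),tuple((c+k*nn).astype(np.float32)))[0,0].tolist() for k in np.arange(-5,5.1,1)]
    print(a,pr)
```

```text
33 [215. 139.] [227. 150.]
slope obs 0.8726527 [222.73306 145.8719 ] pred [20.29457196 17.71265571] 0.8727779891974247
perp (pred-obs) [np.float64(-0.6319036827250026), np.float64(-0.6299881365539897), np.float64(-0.6122078811666593)]
0.07 [[188, 188, 179], [176, 176, 167], [159, 159, 152], [148, 152, 145], [140, 145, 140], [137, 143, 138], [136, 141, 136], [129, 135, 130], [120, 125, 121], [111, 115, 113], [105, 107, 106]]
0.09 [[165, 165, 156], [162, 162, 154], [160, 161, 152], [157, 159, 152], [152, 156, 150], [143, 148, 143], [132, 137, 134], [122, 127, 124], [118, 123, 120], [127, 133, 130], [134, 141, 137]]
0.11 [[145, 153, 147], [132, 140, 135], [121, 129, 124], [131, 138, 133], [144, 150, 146], [142, 148, 143], [135, 140, 136], [132, 138, 134], [131, 138, 135], [121, 129, 125], [113, 120, 115]]
0.135 [[117, 124, 120], [107, 114, 111], [107, 114, 111], [114, 117, 109], [132, 125, 103], [145, 130, 91], [135, 123, 91], [118, 114, 97], [107, 112, 107], [110, 117, 113], [112, 119, 115]]
0.143 [[113, 119, 116], [108, 114, 112], [108, 115, 111], [117, 120, 109], [133, 126, 101], [143, 128, 91], [134, 122, 89], [117, 115, 101], [110, 115, 110], [110, 117, 114], [111, 119, 115]]
```

>>> {"op": "servo_tool", "data": {"steps": [{"turn":[0.0027,0.0012,0],"translation":[-0.0112,-0.0013,0.005],"jaw":10},{"turn":[0,0,0],"translation":[-0.01175,0,0.00428],"jaw":10},{"turn":[0,0,0],"translation":[-0.01175,0,0.00428],"jaw":10},{"turn":[0,0,0],"translation":[-0.01175,0,0.00428],"jaw":10},{"turn":[0,0,0],"translation":[0,0,0],"jaw":10},{"turn":[0,0,0],"translation":[0,0,0],"jaw":10}]}}

```text
time: 12.18
eef_pos: [0.5816, 0.0368, 0.338]
tcp_rot: [[-0.904, 0.081, -0.419], [0.074, 0.997, 0.034], [0.421, 0.0, -0.907]]
wrist_force: [0.5, -0.4, -0.8]
gripper_width: 0.214
grip_force: 40.0
```

Run:
```python
from go import *
rows(*ins(.072),1);s=manip.read_state();print(s['wrist_force'],s['torque'])
im=snap('wrist');np.save('w8.npy',im);W=imaging.camera_info('wrist')
R=np.array(s['tcp_rot']);p=s['eef_pos'];t=np.radians(20)
gx=-R[:,0]*np.cos(t)+R[:,2]*np.sin(t);print('yaw,pitch',np.degrees([np.arctan2(gx[1],gx[0]),np.arcsin(-gx[2])]))
print(proj(W,[M]))
print(imaging.recognise('wrist','guide_tube'))
# row profile: steel barrel / rim edges
for r in (335,345,350,355,358): print(r,im[r,225:285:2].mean(1).astype(int).tolist())
```

```text
time 12.18 q [ -3.4  29.3  71.1   0.5 104.5 -88.8] turn share/row [-0.0003, 0.0026, 0.001] err mm 2.1
[-0.0006, 0.0005, 0.0025]
[ 0.50653408 -0.43458474 -0.81436513] [ 0.00997998 -0.28850229 -0.01775101]
yaw,pitch [-4.64903353 44.88350383]
[[255.12182799 342.27545893]]
[{'pixel': [264.2, 349.8], 'p': 0.91}]
335 [42, 40, 46, 52, 49, 48, 80, 141, 175, 204, 199, 165, 204, 226, 233, 235, 232, 226, 201, 152, 152, 165, 150, 87, 52, 50, 55, 55, 51, 41]
345 [39, 48, 53, 54, 56, 80, 150, 140, 101, 100, 105, 121, 116, 158, 215, 220, 199, 139, 123, 111, 104, 106, 149, 163, 94, 67, 69, 72, 70, 52]
350 [36, 53, 58, 62, 58, 60, 122, 161, 139, 96, 95, 118, 111, 88, 109, 120, 95, 97, 123, 106, 95, 125, 166, 150, 104, 105, 106, 102, 93, 73]
355 [37, 58, 60, 61, 60, 61, 62, 129, 181, 171, 144, 123, 124, 109, 99, 92, 101, 122, 126, 147, 184, 208, 158, 80, 77, 84, 81, 67, 91, 94]
358 [45, 63, 63, 64, 63, 62, 57, 60, 119, 189, 193, 173, 159, 152, 146, 145, 152, 161, 179, 204, 213, 157, 77, 69, 67, 75, 73, 61, 92, 110]
```

Run:
```python
from go import *
im=np.load('w8.npy');W=imaging.camera_info('wrist')
for c in (240,244,255,265,269): print(c,im[318:366:2,c].mean(1).astype(int).tolist())
hx,hz=frame(MY,45);y=np.cross(hz,hx)
a=np.linspace(0,2*np.pi,9)
for r in(.015,.0115): print(r,proj(W,[M+r*(np.cos(k)*y+np.sin(k)*hz) for k in a]).round(1).tolist())
```

```text
240 [85, 80, 81, 64, 47, 43, 80, 130, 153, 161, 156, 141, 129, 121, 120, 140, 154, 165, 169, 146, 81, 83, 86, 87]
244 [84, 83, 79, 59, 61, 111, 171, 206, 217, 192, 134, 118, 110, 104, 101, 94, 91, 103, 141, 178, 200, 125, 86, 86]
255 [83, 81, 76, 180, 236, 235, 236, 236, 236, 235, 234, 235, 234, 235, 190, 172, 120, 96, 96, 104, 145, 114, 89, 86]
265 [82, 84, 79, 63, 55, 94, 157, 182, 172, 136, 123, 119, 114, 108, 100, 95, 95, 121, 163, 205, 213, 129, 85, 85]
269 [85, 81, 82, 61, 45, 45, 62, 98, 137, 159, 160, 158, 147, 145, 155, 164, 166, 177, 176, 128, 77, 86, 86, 88]
0.015 [[273.7, 342.2], [268.7, 356.0], [255.1, 362.1], [241.5, 356.0], [236.6, 342.2], [242.5, 329.3], [255.1, 324.2], [267.8, 329.3], [273.7, 342.2]]
0.0115 [[269.3, 342.2], [265.4, 352.7], [255.1, 357.2], [244.8, 352.7], [240.9, 342.2], [245.3, 332.2], [255.1, 328.3], [264.9, 332.2], [269.3, 342.2]]
```

>>> {"op": "servo_tool", "data": {"steps": [{"turn":[0,0.0026,0],"translation":[-0.0056,0,0.0033],"jaw":10},{"turn":[0,0,0],"translation":[-0.0059,0,0.00214],"jaw":10},{"turn":[0,0,0],"translation":[-0.0059,0,0.00214],"jaw":10},{"turn":[0,0,0],"translation":[-0.0059,0,0.00214],"jaw":10},{"turn":[0,0,0],"translation":[0,0,0],"jaw":10}]}}

```text
time: 12.9
eef_pos: [0.5953, 0.0357, 0.3226]
tcp_rot: [[-0.903, 0.081, -0.421], [0.073, 0.997, 0.034], [0.423, 0.0, -0.906]]
wrist_force: [0.5, -0.1, -2.2]
gripper_width: 0.215
grip_force: 40.0
```

```bash
cat > st.py <<'E'
from go import *
import sys
d=float(sys.argv[1]);Rt,pt=ins(d);s=manip.read_state();R=np.array(s['tcp_rot']);hx,hz=frame(MY,45)
e=s['eef_pos']-pt;f=s['wrist_force'];y=np.cross(hz,hx)
B=np.c_[hx,y,hz];t=np.radians(20);gx=-R[:,0]*np.cos(t)+R[:,2]*np.sin(t)
print('t',round(s['time'],2),'dist',round(d-1*(e@hx),4),'off y,hz mm',np.round(1e3*B.T@e,2)[1:],'F along,y,hz',np.round(B.T@f,1),'T',np.round(B.T@s['torque'],2),'yaw,pitch',np.degrees([np.arctan2(gx[1],gx[0]),np.arcsin(-gx[2])]).round(2))
E
python3 st.py .052
```

```text
t 12.9 dist 0.0524 off y,hz mm [-0.38  0.54] F along,y,hz [ 1.9 -0.1 -1.2] T [ 0.01 -0.29  0.04] yaw,pitch [-4.65 45.02]
```

>>> {"op": "servo_tool", "data": {"steps": [{"turn":[0,0,0],"translation":[-0.0059,0,0.00214],"jaw":10},{"turn":[0,0,0],"translation":[-0.0059,0,0.00214],"jaw":10},{"turn":[0,0,0],"translation":[-0.0059,0,0.00214],"jaw":10},{"turn":[0,0,0],"translation":[-0.0059,0,0.00214],"jaw":10},{"turn":[0,0,0],"translation":[0,0,0],"jaw":10}]}}

```text
time: 13.52
eef_pos: [0.6095, 0.0346, 0.3084]
tcp_rot: [[-0.903, 0.081, -0.422], [0.073, 0.997, 0.034], [0.423, 0.0, -0.906]]
wrist_force: [-0.1, -0.3, -1.6]
gripper_width: 0.218
grip_force: 40.0
```

```bash
python3 st.py .032
```

```text
t 13.53 dist 0.0324 off y,hz mm [-0.37  0.56] F along,y,hz [ 1.1 -0.3 -1.2] T [ 0.   -0.28 -0.02] yaw,pitch [-4.65 45.02]
```

>>> {"op": "servo_tool", "data": {"steps": [{"turn":[0,0,0],"translation":[-0.0059,0,0.00214],"jaw":10},{"turn":[0,0,0],"translation":[-0.0059,0,0.00214],"jaw":10},{"turn":[0,0,0],"translation":[-0.0059,0,0.00214],"jaw":10},{"turn":[0,0,0],"translation":[-0.0035,0,0.0013],"jaw":10},{"turn":[0,0,0],"translation":[0,0,0],"jaw":10}]}}

```text
time: 14.15
eef_pos: [0.6221, 0.0335, 0.2959]
tcp_rot: [[-0.903, 0.081, -0.421], [0.073, 0.997, 0.034], [0.423, 0.0, -0.906]]
wrist_force: [1.0, -0.6, -1.8]
gripper_width: 0.217
grip_force: 40.0
```

```bash
python3 st.py .014
```

```text
t 14.15 dist 0.0145 off y,hz mm [-0.36  0.66] F along,y,hz [ 2.  -0.5 -0.6] T [-0.  -0.3  0. ] yaw,pitch [-4.65 45.  ]
```

>>> {"op": "servo_tool", "data": {"steps": [{"turn":[0,0,0],"translation":[-0.0035,0,0.0013],"jaw":10},{"turn":[0,0,0],"translation":[-0.0035,0,0.0013],"jaw":10},{"turn":[0,0,0],"translation":[-0.0035,0,0.0013],"jaw":10},{"turn":[0,0,0],"translation":[0,0,0],"jaw":10}]}}

```text
time: 14.65
eef_pos: [0.6284, 0.0331, 0.2896]
tcp_rot: [[-0.903, 0.081, -0.421], [0.073, 0.997, 0.034], [0.422, 0.0, -0.906]]
wrist_force: [-1.6, 0.4, -0.6]
gripper_width: 0.219
grip_force: 40.0
```

```bash
python3 st.py .005
```

```text
t 14.65 dist 0.0056 off y,hz mm [-0.32  0.64] F along,y,hz [-0.7  0.2 -1.6] T [0.02 0.02 0.07] yaw,pitch [-4.65 44.99]
```

>>> {"op": "servo_tool", "data": {"steps": [{"turn":[0,0,0],"translation":[-0.00176,0,0.00064],"jaw":10},{"turn":[0,0,0],"translation":[-0.00176,0,0.00064],"jaw":10},{"turn":[0,0,0],"translation":[-0.00118,0,0.00043],"jaw":10},{"turn":[0,0,0],"translation":[0,0,0],"jaw":10}]}}

```text
time: 15.15
eef_pos: [0.6312, 0.0328, 0.2869]
tcp_rot: [[-0.904, 0.081, -0.421], [0.073, 0.997, 0.034], [0.422, 0.0, -0.907]]
wrist_force: [-1.7, 0.2, -0.1]
gripper_width: 0.216
grip_force: 40.0
```

```bash
python3 st.py .001
```

```text
t 15.15 dist 0.0017 off y,hz mm [-0.32  0.77] F along,y,hz [-1.2  0.1 -1.3] T [-0.01  0.13 -0.03] yaw,pitch [-4.64 44.97]
```

>>> {"op": "servo_tool", "data": {"steps": [{"turn":[0,0,0],"translation":[-0.00118,0,0.00043],"jaw":10},{"turn":[0,0,0],"translation":[-0.00118,0,0.00043],"jaw":10},{"turn":[0,0,0],"translation":[0,0,0],"jaw":10}]}}

```text
time: 15.52
eef_pos: [0.6316, 0.0328, 0.2866]
tcp_rot: [[-0.902, 0.081, -0.423], [0.073, 0.997, 0.034], [0.425, 0.0, -0.905]]
wrist_force: [-5.6, 0.3, 7.1]
gripper_width: 0.215
grip_force: 40.0
```

```bash
python3 st.py 0
```

```text
t 15.53 dist 0.0013 off y,hz mm [-0.33  0.81] F along,y,hz [-9.  -0.2  1.1] T [-0.03  1.12  0.  ] yaw,pitch [-4.65 45.12]
```

>>> {"op": "servo_tool", "data": {"steps": [{"turn":[0,0,0],"translation":[-0.0009,0,0.0003],"jaw":10},{"turn":[0,0,0],"translation":[0,0,0],"jaw":10}]}}

```text
time: 15.78
eef_pos: [0.6317, 0.0328, 0.2866]
tcp_rot: [[-0.902, 0.081, -0.424], [0.073, 0.997, 0.034], [0.425, -0.0, -0.905]]
wrist_force: [-7.1, 0.6, 9.0]
gripper_width: 0.217
grip_force: 40.0
```

```bash
python3 st.py 0
python3 - <<'E'
from go import *
s=manip.read_state();W=imaging.camera_info('wrist');im=snap('wrist');np.save('w9.npy',im);sd=snap('side');S=imaging.camera_info('side')
a=cv2.resize(im[280:384,186:326,::-1],(400,298),interpolation=cv2.INTER_CUBIC)
x,y=proj(S,[M])[0].astype(int)-[40,36];b=cv2.resize(sd[y:y+60,x:x+80,::-1],(400,298),interpolation=cv2.INTER_CUBIC)
cv2.imwrite('pics/c9.png',np.hstack([a,b]))
E
```

```text
t 15.78 dist 0.0011 off y,hz mm [-0.35  0.83] F along,y,hz [-11.4   0.1   1.3] T [-0.02  1.54 -0.02] yaw,pitch [-4.64 45.18]
```

View pics/c9.png

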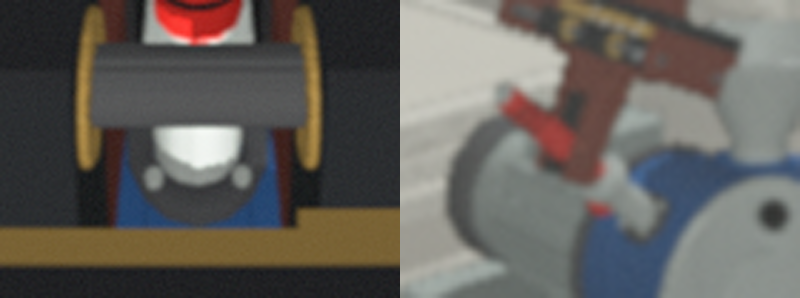

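>>> {"op": "servo_tool", "data": {"steps": [{"turn":[0,0.022,0],"translation":[-0.0016,0,-0.0008],"jaw":10},{"turn":[0,0,0],"translation":[0,0,0],"jaw":10}]}}

```text
time: 16.12
eef_pos: [0.6329, 0.0326, 0.2863]
tcp_rot: [[-0.894, 0.081, -0.441], [0.073, 0.997, 0.036], [0.442, -0.0, -0.897]]
wrist_force: [-8.1, -0.1, 8.3]
gripper_width: 0.218
grip_force: 40.0
```

```bash
python3 st.py 0
```

```text
t 16.12 dist 0.0001 off y,hz mm [-0.38  1.54] F along,y,hz [-11.6  -0.8   0.2] T [-0.09  1.45 -0.01] yaw,pitch [-4.65 46.24]
```

>>> {"op": "servo_tool", "data": {"steps": [{"turn":[0,-0.022,0],"translation":[0.0035,0,-0.0003],"jaw":10},{"turn":[0,0,0],"translation":[0.0059,0,-0.00214],"jaw":10},{"turn":[0,0,0],"translation":[0.01175,0,-0.00428],"jaw":10},{"turn":[0,0,0],"translation":[0.01175,0,-0.00428],"jaw":10},{"turn":[0,0,0],"translation":[0.01175,0,-0.00428],"jaw":10},{"turn":[0,0,0],"translation":[0,0,0],"jaw":10}]}}

```text
time: 16.88
eef_pos: [0.6072, 0.0349, 0.3123]
tcp_rot: [[-0.904, 0.081, -0.42], [0.073, 0.997, 0.034], [0.421, 0.0, -0.907]]
wrist_force: [-0.3, -0.2, -2.7]
gripper_width: 0.22
grip_force: 40.0
```

```bash
python3 st.py .036
```

```text
t 16.88 dist 0.0367 off y,hz mm [-0.27  1.65] F along,y,hz [ 1.7 -0.2 -2.1] T [-0.04 -0.27  0.04] yaw,pitch [-4.64 44.91]
```

>>> {"op": "servo_tool", "data": {"steps": [{"turn":[0,0.002,0],"translation":[0.0121,0,-0.0033],"jaw":10},{"turn":[0,0,0],"translation":[0.01762,0,-0.00641],"jaw":10},{"turn":[0,0,0],"translation":[0.01762,0,-0.00641],"jaw":10},{"turn":[0,0,0],"translation":[0.02938,0,-0.0107],"jaw":10},{"turn":[0,0,0],"translation":[0.02938,0,-0.0107],"jaw":10},{"turn":[0,0,0],"translation":[0,0,0],"jaw":10},{"turn":[0,0,0],"translation":[0,0,0],"jaw":10}]}}

```text
time: 17.75
eef_pos: [0.5437, 0.0399, 0.3743]
tcp_rot: [[-0.903, 0.081, -0.422], [0.073, 0.997, 0.034], [0.423, 0.0, -0.906]]
wrist_force: [0.2, -0.8, -1.0]
gripper_width: 0.214
grip_force: 40.0
```

```bash
python3 st.py .137
python3 - <<'E'
from go import *
s=manip.read_state();W=imaging.camera_info('wrist');im=snap('wrist');np.save('w10.npy',im)
R=np.array(s['tcp_rot']);p=s['eef_pos'];t=np.radians(20)
gx=-R[:,0]*np.cos(t)+R[:,2]*np.sin(t);o=p+.061*R[:,2]-.022*gx
def brass(im):
    h=cv2.cvtColor(im[325:359,235:275],cv2.COLOR_RGB2HSV);m=(h[...,0]>10)&(h[...,0]<28)&(h[...,1]>110)
    ys,xs=np.nonzero(m);return len(xs),np.percentile(ys,[2,98])+325,xs.mean()+235
def red(im):
    r=im[...,0].astype(int)-np.maximum(im[...,1],im[...,2]);m=r>70;m[:,:215]=0;m[:,295:]=0
    ys,xs=np.nonzero(m);return len(xs),np.percentile(ys,[1,99]),xs.mean()
for k in('w6','w7','w10'): print(k,brass(np.load(k+'.npy')),red(np.load(k+'.npy')))
for a in(.125,.13,.135,.14,.145,.149):print(a,proj(W,[o+a*gx])[0].round(1))
L=np.array([.615,-.288,.221]);
for yaw in(-15,-25):
    hx,hz=frame(yaw,0);tipx=.1385
    Rt,pt=target(hx,hz,20,L-[0,0,.026]-hx*(tipx-.022));print(yaw,pt)
T=imaging.camera_info('top');S=imaging.camera_info('side')
E
```

```text
t 17.75 dist 0.1256 off y,hz mm [-0.44  0.47] F along,y,hz [ 0.9 -0.8 -0.5] T [ 0.   -0.35  0.02] yaw,pitch [-4.65 45.02]
w6 (71, array([346., 355.]), np.float64(254.50704225352112)) (5112, array([143., 291.]), np.float64(255.6116979655712))
w7 (75, array([346., 355.]), np.float64(254.56)) (6301, array([113., 290.]), np.float64(250.16664021583875))
w10 (29, array([346., 349.]), np.float64(254.24137931034483)) (5996, array([121., 291.]), np.float64(250.32204803202134))
0.125 [254.7 340.2]
0.13 [254.7 343.2]
0.135 [254.7 346.1]
0.14 [254.7 348.9]
0.145 [254.7 351.7]
0.149 [254.7 353.8]
-15 [ 0.48231731 -0.25244778  0.25232125]
-25 [ 0.49050664 -0.22994779  0.25232125]
```

```bash
cat >> go.py <<'E'
L=np.array([.615,-.288,.221])
def rd(back,yaw=-20,below=.022,tipx=.1385):
    hx,hz=frame(yaw,0);return target(hx,hz,20,L-[0,0,below]-hx*(tipx-.022+back))
E
python3 - <<'E'
from go import *
rows(*rd(.10),8)
E
```

```text
time 17.8 q [ -3.4  24.7  73.7   0.6 106.6 -88.7] turn share/row [-0.0019, -0.1244, 0.0437] err mm 312.6
[0.0108, -0.0403, 0.0253]
[0.0118, -0.0408, 0.0242]
[0.0127, -0.0412, 0.0229]
[0.0135, -0.0417, 0.0216]
[0.0141, -0.0422, 0.0201]
[0.0145, -0.0427, 0.0187]
[0.0148, -0.0433, 0.0172]
[0.0149, -0.0438, 0.0157]
```

>>> {"op": "servo_tool", "data": {"steps": [{"turn":[-0.0019,-0.1244,0.0437],"translation":[0.0108,-0.0403,0.0253],"jaw":10},{"turn":[-0.0019,-0.1244,0.0437],"translation":[0.0118,-0.0408,0.0242],"jaw":10},{"turn":[-0.0019,-0.1244,0.0437],"translation":[0.0127,-0.0412,0.0229],"jaw":10},{"turn":[-0.0019,-0.1244,0.0437],"translation":[0.0135,-0.0417,0.0216],"jaw":10},{"turn":[-0.0019,-0.1244,0.0437],"translation":[0.0141,-0.0422,0.0201],"jaw":10},{"turn":[-0.0019,-0.1244,0.0437],"translation":[0.0145,-0.0427,0.0187],"jaw":10},{"turn":[-0.0019,-0.1244,0.0437],"translation":[0.0148,-0.0433,0.0172],"jaw":10},{"turn":[-0.0019,-0.1244,0.0437],"translation":[0.0149,-0.0438,0.0157],"jaw":10}]}}

```text
time: 18.8
eef_pos: [0.3909, -0.2075, 0.2561]
tcp_rot: [[-0.882, 0.343, 0.323], [0.322, 0.939, -0.118], [-0.344, -0.001, -0.939]]
wrist_force: [1.0, 0.7, -1.9]
gripper_width: 0.215
grip_force: 40.0
```

>>> {"op": "servo_tool", "data": {"steps": [{"turn":[0,0,0],"translation":[0,0,0],"jaw":10},{"turn":[0,0,0],"translation":[0,0,0],"jaw":10}]}}

```text
time: 19.05
eef_pos: [0.3918, -0.2069, 0.2567]
tcp_rot: [[-0.883, 0.343, 0.32], [0.323, 0.939, -0.116], [-0.341, 0.001, -0.94]]
wrist_force: [0.7, 0.5, -1.0]
gripper_width: 0.216
grip_force: 40.0
```

Run:
```python
from go import *
rows(*rd(.10),1);rows(*rd(0),5)
s=manip.read_state();print(s['eef_pos'],s['wrist_force'])
W=imaging.camera_info('wrist');S=imaging.camera_info('side');T=imaging.camera_info('top')
ims={c:snap(c) for c in('wrist','side','top')};np.savez('a11.npz',**ims)
R=np.array(s['tcp_rot']);p=s['eef_pos'];t=np.radians(20)
gx=-R[:,0]*np.cos(t)+R[:,2]*np.sin(t);o=p+.061*R[:,2]-.022*gx
print('gx',gx)
for c,I in(('side',S),('top',T)):
    im=ims[c];q=proj(I,[o-.05*gx,o+.05*gx,o+.1385*gx,L]).round(1);print(c,q.tolist())
    r=im[...,0].astype(int)-np.maximum(im[...,1],im[...,2]);m=r>60
    c0,c1=np.minimum(q[0],q[1]).astype(int)-6,np.maximum(q[0],q[1]).astype(int)+6
    mm=np.zeros_like(m);mm[c0[1]:c1[1],c0[0]:c1[0]]=1;ys,xs=np.nonzero(m&mm)
    if len(xs)>8:
        v=cv2.fitLine(np.c_[xs,ys].astype(np.float32),cv2.DIST_HUBER,0,.01,.01).ravel();d=q[1]-q[0];v[:2]*=np.sign(v[:2]@d);n=np.array([-v[1],v[0]])
        print(len(xs),'ang obs,pred',np.degrees([np.arctan2(v[1],v[0]),np.arctan2(d[1],d[0])]),'perp',[(x-v[2:])@n for x in q[:3]])
    h=cv2.cvtColor(im,cv2.COLOR_RGB2HSV);b=(h[...,0]>12)&(h[...,0]<28)&(h[...,1]>90);z=np.zeros_like(b);k=q[2].astype(int);z[k[1]-8:k[1]+9,k[0]-8:k[0]+9]=1
    ys,xs=np.nonzero(b&z);print('brass',len(xs),xs.mean() if len(xs) else 0,ys.mean() if len(ys) else 0,proj(I,[o+.132*gx]))
    for r_ in imaging.recognise(c,'tip')[:2]: print('tip',r_)
```

```text
time 19.05 q [ -41.8    3.7  120.5   11.9   37.9 -120. ] turn share/row [0.0003, -0.002, -0.0012] err mm 0.4
[0.0, 0.0002, 0.0005]
time 19.05 q [ -41.8    3.7  120.5   11.9   37.9 -120. ] turn share/row [0.0001, -0.0004, -0.0002] err mm 100.1
[-0.0235, 0.0001, 0.0086]
[-0.0235, 0.0001, 0.0086]
[-0.0235, 0.0, 0.0086]
[-0.0235, 0.0, 0.0086]
[-0.0235, 0.0, 0.0086]
[ 0.39179955 -0.20691043  0.2566649 ] [ 0.67337101  0.50374697 -1.00406883]
gx [ 0.93940198 -0.34281387 -0.00160183]
side [[232.6, 227.1], [268.6, 219.8], [298.5, 213.6], [330.7, 199.8]]
189 ang obs,pred [-10.51823434 -11.462884  ] perp [np.float64(0.34147758748785473), np.float64(-0.26411584350806433), np.float64(-0.9017381790612545)]
brass 2 296.0 214.5 [[296.35577083 214.08595323]]
tip {'pixel': [265.3, 221.8], 'p': 0.51}
top [[328.7, 267.9], [339.9, 234.5], [349.6, 205.5], [362.3, 172.0]]
42 ang obs,pred [-101.1641038   -71.46218633] perp [np.float64(-16.142056096159656), np.float64(1.3128989005453837), np.float64(16.444312434829065)]
brass 13 348.84615384615387 207.53846153846155 [[348.90463131 207.62520801]]
```

>>> {"op": "servo_tool", "data": {"steps": [{"turn":[0,-0.011,0],"translation":[-0.0235,0.0001,0.0086],"jaw":10},{"turn":[0,0,0],"translation":[-0.0235,0.0001,0.0086],"jaw":10},{"turn":[0,0,0],"translation":[-0.0235,0,0.0086],"jaw":10},{"turn":[0,0,0],"translation":[-0.0235,0,0.0086],"jaw":10},{"turn":[0,0,0],"translation":[-0.0235,0,0.0086],"jaw":10},{"turn":[0,0,0],"translation":[0,0,0],"jaw":10},{"turn":[0,0,0],"translation":[0,0,0],"jaw":10}]}}

```text
time: 20.18
eef_pos: [0.4855, -0.2404, 0.2567]
tcp_rot: [[-0.881, 0.342, 0.328], [0.32, 0.94, -0.119], [-0.348, 0.0, -0.937]]
wrist_force: [-0.9, -0.1, -2.5]
gripper_width: 0.217
grip_force: 40.0
```

Run:
```python
from go import *
rows(*rd(0),1)
s=manip.read_state();R=np.array(s['tcp_rot']);p=s['eef_pos'];t=np.radians(20)
gx=-R[:,0]*np.cos(t)+R[:,2]*np.sin(t);o=p+.061*R[:,2]-.022*gx
print('gx',gx,'tip',o+.1385*gx,s['wrist_force'],s['joint_velocities'].round(2))
S=imaging.camera_info('side');T=imaging.camera_info('top')
for c,I in(('side',S),('top',T)):
    im=snap(c);q=proj(I,[o-.05*gx,o+.05*gx,o+.1385*gx,L]);print(c,q.round(1).tolist())
    h=cv2.cvtColor(im,cv2.COLOR_RGB2HSV);b=(h[...,0]>12)&(h[...,0]<28)&(h[...,1]>80);z=np.zeros_like(b);k=q[2].astype(int);z[k[1]-9:k[1]+10,k[0]-9:k[0]+10]=1
    ys,xs=np.nonzero(b&z);print('brass',len(xs),[(xs.mean(),ys.mean())] if len(xs) else 0,proj(I,[o+.132*gx]))
    if c=='side':
        k=q[2].astype(int);cv2.imwrite('pics/fin.png',cv2.resize(im[k[1]-45:k[1]+45,k[0]-80:k[0]+40,::-1],(800,600),interpolation=cv2.INTER_CUBIC));print('crop',k-[80,45],'x6.67')
```

```text
time 20.18 q [ -36.9   11.8  110.4    9.4   38.7 -113.3] turn share/row [0.0006, 0.0088, 0.0004] err mm 0.9
[-0.0006, -0.0006, 0.0008]
gx [ 0.93982949 -0.34157424  0.00689705] tip [ 0.61495913 -0.28739318  0.20037004] [-0.85278108 -0.07953995 -2.48095641] [-0.4  -0.69  0.9   0.09 -0.06 -0.05]
side [[268.4, 219.8], [302.1, 212.5], [330.1, 206.5], [330.7, 199.8]]
brass 2 [(np.float64(328.0), np.float64(206.5))] [[328.07336849 206.95978611]]
crop [250 161] x6.67
top [[339.7, 234.4], [350.7, 201.7], [360.2, 173.3], [362.3, 172.0]]
brass 0 0 [[359.5195683  175.35013131]]
```

>>> {"op": "servo_tool", "data": {"steps": [{"turn":[0,0,0],"translation":[0,0,0],"jaw":10},{"turn":[0,0,0],"translation":[0,0,0],"jaw":10},{"turn":[0,0,0],"translation":[0,0,0],"jaw":10},{"turn":[0,0,0],"translation":[0,0,0],"jaw":10},{"turn":[0,0,0],"translation":[0,0,0],"jaw":10}]}}

```text
time: 20.9
eef_pos: [0.4858, -0.2408, 0.2573]
tcp_rot: [[-0.88, 0.342, 0.329], [0.32, 0.94, -0.12], [-0.35, -0.0, -0.937]]
wrist_force: [0.0, 0.1, -2.1]
gripper_width: 0.219
grip_force: 40.0
```

Run:
```python
from go import *
s=manip.read_state();print(s['eef_pos'],np.abs(s['joint_velocities']).max(),s['grip_force']);print(ticket.sign_off())
```

```text
[ 0.4857529  -0.24079799  0.25733604] 0.10396638716785023 39.98793214559555
the job is handed in; nothing more can be done
None
```

I handed the job in at 20.9 s: the gauge went fully home in the guide tube (about 9 N of collar contact, plunger pushed in roughly 11 mm), came straight out, and is now held still and level, its tip about 20 mm below the lens centre by my estimate.

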